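# Load the last tumbler on the drying rack, then hold the drying box's lid open

### The arm

A 6-joint arm with a two-finger parallel gripper is mounted at the origin on the work surface. World frame = base frame: x ahead of the robot, y to its left, z up, the work surface at z = 0. Lengths are in mm, angles in rad, forces in N, time in s.
With the tool pointing down it reaches from about 325 to 900 mm from the base axis. Payload 3.5 kg.
Tool frame: the origin (TCP) lies at the very end of the fingers, on their centre line; the grasp point (between the pads) lies r.grasp_offset behind it (r.grasp_offset is the distance from the TCP to the grasp point, in mm); z points along the fingers, y is the direction in which the jaws open and shut (so a half turn about z gives the same grasp; the last joint's range is limited). The gripper opens to 85 mm and grips with 20 to 120 N. Pads are 22 mm wide; open, the fingers measure 114 mm over their backs; the gripper's body (76 mm by 85 mm) begins 54 mm behind the grasp point. The pads swing forward as they close: fully open they stand 13 mm farther back than shut.
Start: joints at [1.074, 0.276, -0.026, 1.268, 0, 1.467], TCP at [239.819, 577.156, 231.313] pointing down, gripper open.
Joint ranges: [-3.12, 3.12], [-0.85, 1.88], [-1.08, 1.24], [-1.95, 2.15], [-1.57, 1.53], [-3.14, 3.14]. Speed limits (rad/s): [2.57, 2.57, 3.14, 3.14, 3.14, 3.14].

### API

Orientations are given as a 3x3 rotation matrix whose columns are the frame's x, y, z axes.
In Python, from plant import observe, viewer, workorder, spotter, r gives the robot as it stands. The module is installed in compiled form; this text tells all that it offers.
- The arm moves only by the tool step_arm, never from a script. Its argument "moves" is a list of rows, each a list of 3 entries, a list of its own where there are three numbers: the turn, a rotation vector about the world's x, y, z in degrees, then the shift along the world's x, y, z in cm, then the opening, from 0 (shut) to 1 (fully open). A call has 1 to 8 rows; each row is the pose to reach, as a shift and turn from the pose measured when the call began; what a row does not reach only later rows make up. A row lasts 1/10 s, in which the tool goes at most 50 mm and 8.59 degrees, less where a joint would pass 70% of its speed; a pose out of reach is approached as far as the arm can. A call with a gripper value outside its range is refused whole. The fingers move at their own pace and stop on an object; "grip_force" is the grip in N (left out, the last holds). Time passes only in rows, so rows that repeat a pose let the fingers close. It gives the time, the measured TCP pose, the force and the opening at its end, in the units of the state.
- observe(): the state, without advancing time (a new reading comes with each control period).
- viewer.capture(name): name is "scene" or "top" or "wrist"; returns a dict with "color" (480x640x3 uint8, red, green, blue), "K" (3x3 intrinsics, pixels), "cam_to_world" (4x4, takes a point from camera to world coordinates). Camera axes: x right, y up, looking along -z (the intrinsics and any distortion apply to the point x, -y, -z); pixel columns grow to the right and rows downward; lengths in mm; the calibration is good to about 2 mm. A picture is of the moment at which its call begins. There is no depth.
- workorder.job_done(): hands the job in, once; it reports no verdict.
Trained networks look in a picture, given as the dict that the camera call returned (one of the last four; its "shot" number tells which), for a name from the list of things; names that differ only in an ending like _2 or _b are one class to them, and where a whole thing is asked for, a point or a joint stands for the part that bears it (a point fixed in the world has none). Each returns a list of dicts, best first, with "score" (0 to 1); they miss things now and then, are a little off and sometimes report something else, mostly with a low value. They report only what shows in the picture. A call takes as long as a camera call. They do not tell look-alikes from the thing itself.
- spotter.regions_of(target, picture): "mask" (480x640 bool, what is visible of it) and "position" ([column, row] in pixels, amid what is visible of it).
The state is a dict: "t": time; "joint_pos": joint angles; "joint_vel": joint speeds; "tau": joint torques, N m; "tool_pos": TCP position; "eef_rot": TCP orientation; "wrist_force": force on the tool from outside, world axes, zero at the start; "torque": the same for the moment, N m; "width": finger opening in mm.
Only numpy, scipy, OpenCV 4.12 (cv2) and the standard library are available. Lean on these libraries where they do the work, as an engineer would, in place of code of your own. Each camera call takes 0.05 s, during which the arm holds its last target. There are 200 camera calls.

### The job

Finish loading the drying rack: take the orange tumbler that lies in the blue draining tray, lower it upside down over the rack's empty peg until its rim sits on the rack's base (do not drop it), and let go of it. Then lift the lid of the white drying box and hold it open at about 45 degrees, so that I can set the loaded rack inside with both hands; the lid falls shut by itself, so finish while still holding it, with the other tumblers and the things on the table left where they are.

Things in the scene. Friction and masses are not known exactly. Their poses are not given: they have to be found in the camera images.
- tumbler_center (a point): Centre (on the axis, half-way up) of the loose orange plastic tumbler: straight-sided, 60 mm across, 80 mm tall, wall 3 mm, about 90 g. Its z axis runs along the tumbler from closed bottom to open mouth. It starts lying between two low ribs of the blue tray, centre 58 mm above the table, mouth ahead and to the left (yaw 0.3 to 1.0 rad) and 20 degrees downhill.
- tray: Blue draining tray, fixed, 140 mm (its x, along the lying tumbler) x 150 mm, sloping down 20 degrees towards the tumbler's mouth (+x); its rim is 20 to 70 mm above the table. Origin: on the table under its centre. It stands either in the middle or to the right, and the rack takes the other place.
- rack: Pale grey drying rack, fixed: base plate 215 x 215 mm, top 14 mm above the table, four upright pegs 106 mm apart (53 mm either side of the centre in x and y). Origin: centre of the underside; x points away from the robot (turned up to 0.25 rad), y to the left. The near right peg is empty, the other three carry upside-down tumblers.
- empty_peg (a point): Foot of the empty peg (the rack's near right one), on its axis, level with the top of the rack's base, on which the tumbler's rim comes to sit; axes as the rack's. The peg is 66 mm tall, 38 mm across at the foot (lowest 12 mm), tapering to 12 mm at the tip. When the tumbler is seated its centre is 40 mm above this point.
- lid (a joint): Lid of the white drying box, opening angle in rad: 0 shut (the start), growing as the front edge rises, 1.75 at most; 45 degrees is 0.785. It hinges along the far top edge of the box, weighs about 0.45 kg and falls shut when let go; about 2 to 3 N at the handle lifts it.
- lid_handle (a point): Middle of the black bar handle near the lid's front edge: round bar, 12 mm thick, 124 mm long, parallel to the hinge, on two end posts, axis 35 mm above the lid's top and 180 mm above the table when shut. Axes turn with the lid: y along the bar (left), z square to the lid, x away from the robot when shut. In the lid's frame the bar is at x -225, z +50 mm from the hinge axis.
- lid_hinge (a point): Middle of the lid's hinge axis, 130 mm above the table at the far top edge of the box; axes as the lid's handle, the hinge turns about y (positive opens).
- box: White drying box with a smoky clear lid, fixed, to the left: 255 mm deep (x), 270 mm wide (y), 130 mm high without the lid; origin at the centre of its underside, x pointing away from the robot (turned up to 0.25 rad).
- green_tumbler_center (a point): Green tumbler on the near left peg, upside down on its peg, the same 60 mm x 80 mm size as the orange one; the point is half-way up it. Leave it there.
- yellow_tumbler_center (a point): Yellow tumbler on the far left peg, upside down on its peg, the same 60 mm x 80 mm size as the orange one; the point is half-way up it. Leave it there.
- white_tumbler_center (a point): White tumbler on the far right peg, upside down on its peg, the same 60 mm x 80 mm size as the orange one; the point is half-way up it. Leave it there.
- drink_bottle: Bottle of orange drink, 72 mm across, 235 mm tall, at the back; origin at the centre of its underside. Bystander.
- lime_jar: Jar with a lime-green cap, 100 mm across, 125 mm tall, at the back; origin at the centre of its underside. Bystander.
- brown_jar: Jar with a brown cap, 72 mm across, 135 mm tall, at the back; origin at the centre of its underside. Bystander.
There are look-alikes about, which are no part of the job. What is shaped like the part that bears green_tumbler_center but purple or red is not meant. Of the things that look like the part that bears tumbler_center, the smaller one is meant.

How it is judged (in metres and radians):
On the way, in this order (a step that is already met when the one before it is completed fails the run):
1. the orange tumbler sits upside down on the empty peg, rim on the rack's base, let go (horizontal distance between tumbler_center and empty_peg below 0.012 m and z of tumbler_center in the frame of empty_peg between 0.034 and 0.044 m and angle between tumbler_center's own z axis and vertical above 3.02 rad and contact force between the fingers and tumbler below 0.1 N and linear speed of tumbler below 0.03 m/s), for 0.3 s.
2. the lid is lifted and held open at 45 degrees (value of joint lid between 0.6804 and 0.8904 rad and velocity of joint lid between -0.06 and 0.06 rad/s and contact force between the fingers and lid above 0.5 N), for 0.5 s.
At the end, for the whole second after the job is handed in: The robot still holds the lid with its fingers, at rest at 45 degrees (within 6 degrees); the orange tumbler sits released, upside down and level over the formerly empty peg (axis within 12 mm, rim down on the base); the other three tumblers still sit on their pegs and no bystander was moved (all of step 1 and all of step 2 and angle between each of green_tumbler_center, yellow_tumbler_center, white_tumbler_center's own z axis and vertical above 2.95 rad); the arm keeps its last pose, push and grip.
It fails at once if a tumbler on the rack is moved more than 15 mm or tipped (distance of any of green_tumbler_center, yellow_tumbler_center, white_tumbler_center from where it was at the start of the episode above 0.015 m or angle between any of green_tumbler_center, yellow_tumbler_center, white_tumbler_center's own z axis and vertical below 2.85 rad).
It fails at once if the bottle or a jar is moved more than 30 mm or tipped (distance of any of drink_bottle, lime_jar, brown_jar from where it was at the start of the episode above 0.03 m or angle between any of drink_bottle, lime_jar, brown_jar's own z axis and vertical above 0.3 rad).
It fails at once if the orange tumbler is dropped: falls free of the fingers faster than 0.5 m/s (linear speed of tumbler above 0.5 m/s and contact force between the fingers and tumbler below 0.05 N).
It also fails if it takes over 64 s, if anything falls off the work surface, if the arm or the gripper's body presses on something with over 40 N, if the wrist force passes 120 N, or if a joint passes its speed limit or range.

## Working session

There is one attempt and no reset: what is moved stays moved. The work goes in short steps, Python scripts to look and compute and a tool call to move; the robot and the scene stay as the last step left them, time stands still between calls to the robot, and variables do not carry over. Pictures are saved under pics/ and viewed, about 8 in all and at most 12, crops included, and the job is handed in when it is done.

Besides the shell and the picture viewer there is one more tool, called as name(argument=value, ...), one argument or row to a line, values as JSON. step_arm: Moves the arm, as the interface text tells. Its arguments: {"type":"object","properties":{"moves":{"type":"array","items":{"type":"array"}},"grip_force":{"type":"number"}},"required":["moves"]}

```bash
mkdir -p pics; cat > h.py <<'E'
import numpy as np, cv2
from plant import observe, viewer, workorder, spotter, r
def cap(n,save=None):
    p=viewer.capture(n)
    if save: cv2.imwrite(f'pics/{save}.png',p['color'][:,:,::-1])
    return p
def proj(p,X):
    X=np.atleast_2d(X).astype(float); T=np.linalg.inv(p['cam_to_world'])
    c=X@T[:3,:3].T+T[:3,3]; c=c*[1,-1,-1]
    q=c@p['K'].T; return q[:,:2]/q[:,2:]
def ray(p,uv):
    d=np.linalg.inv(p['K'])@[uv[0],uv[1],1]; d=d*[1,-1,-1]
    return p['cam_to_world'][:3,3], p['cam_to_world'][:3,:3]@d
def atz(p,uv,z):
    o,d=ray(p,uv); return o+d*(z-o[2])/d[2]
E
python3 - <<'E'
from h import *
np.set_printoptions(precision=2,suppress=True)
a=cap('scene'); b=cap('top')
cv2.imwrite('pics/a.png',cv2.resize(np.vstack([a['color'],b['color']])[:,:,::-1],None,fx=.62,fy=.62,interpolation=cv2.INTER_AREA))
cv2.imwrite('pics/top0.png',b['color'][:,:,::-1]);cv2.imwrite('pics/scene0.png',a['color'][:,:,::-1])
print(b['K'],b['cam_to_world'],a['cam_to_world'],[k for k in a], r.grasp_offset)
for n in ['tumbler_center','tray','rack','lid_handle','lid','box','green_tumbler_center','yellow_tumbler_center','white_tumbler_center','drink_bottle']:
  for nm,p in(('a',a),('b',b)):
    print(n,nm,[(np.round(x['position']),round(x['score'],2),x['mask'].sum()) for x in spotter.regions_of(n,p)[:4]])
print(observe())
E
```

```text
[[562.54   0.   323.38]
 [  0.   562.54 231.1 ]
 [  0.     0.     1.  ]] [[  -0.02    1.     -0.1   419.01]
 [  -1.     -0.01    0.01   -7.84]
 [   0.01    0.1     1.   1487.22]
 [   0.      0.      0.      1.  ]] [[  -0.17   -0.55    0.82 1226.75]
 [   0.99   -0.11    0.13   73.47]
 [   0.02    0.83    0.56  582.82]
 [   0.      0.      0.      1.  ]] ['color', 'K', 'cam_to_world', 'shot'] 18.700000000000003
tumbler_center a [(array([221., 193.]), 0.79, np.int64(1296)), (array([204., 242.]), 0.64, np.int64(1239))]
tumbler_center b [(array([455., 344.]), 0.71, np.int64(1527)), (array([428., 247.]), 0.63, np.int64(834))]
tray a [(array([185., 244.]), 0.55, np.int64(2647))]
tray b [(array([444., 263.]), 0.92, np.int64(2344))]
rack a [(array([305., 289.]), 0.76, np.int64(4015))]
rack b [(array([343., 253.]), 0.59, np.int64(5597))]
lid_handle a []
lid_handle b [(array([181., 236.]), 0.94, np.int64(12068))]
lid a [(array([533., 263.]), 0.76, np.int64(14633))]
lid b [(array([180., 233.]), 0.89, np.int64(11921))]
box a [(array([521., 293.]), 0.98, np.int64(27307))]
box b [(array([187., 235.
[... 581 characters left out ...]
nt64(1388))]
white_tumbler_center b [(array([361., 230.]), 0.84, np.int64(544)), (array([181., 238.]), 0.37, np.int64(12125))]
drink_bottle a [(array([374., 346.]), 0.66, np.int64(5534))]
drink_bottle b [(array([278., 147.]), 0.56, np.int64(1054))]
{'t': 1.1, 'joint_pos': array([ 1.07,  0.28, -0.03,  1.27, -0.  ,  1.47]), 'joint_vel': array([ 0.,  0., -0., -0., -0.,  0.]), 'tau': array([  0.  , -44.55,  29.56,   0.  ,  -0.  ,   0.  ]), 'tool_pos': array([239.82, 577.17, 231.32]), 'eef_rot': array([[-0.92,  0.38,  0.  ],
       [ 0.38,  0.92,  0.  ],
       [-0.  ,  0.  , -1.  ]]), 'wrist_force': array([-0.11,  0.07,  0.66]), 'torque': array([ 0.01,  0.04, -0.01]), 'width': 85.50191724273348}
```

View pics/top0.png

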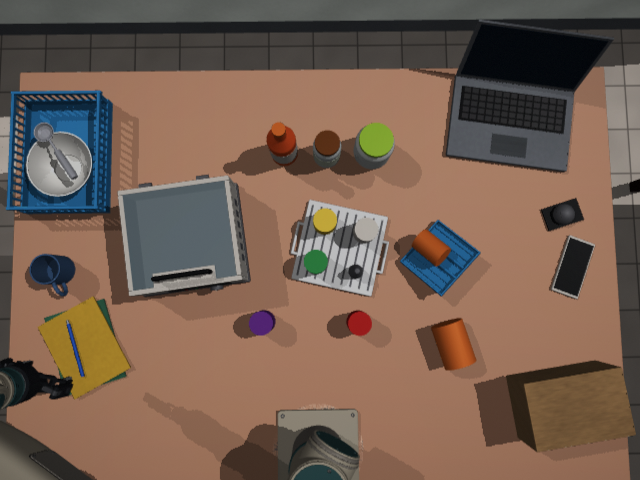

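View pics/scene0.png

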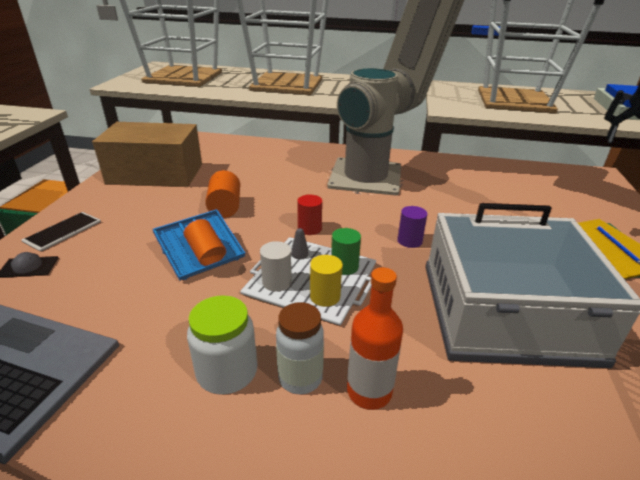

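The rack is in the middle, with its empty peg at about (355,271) in the top view. The tray is to the right with the small orange tumbler at (432,247); the large look-alike is at (455,344) and a red one at (359,323). The lid handle is at (182,275). Next I'll fit the poses from silhouettes.

```bash
cat > fit.py <<'E'
from h import *
from scipy.optimize import minimize
a_=np.linspace(0,2*np.pi,40,endpoint=False)
def cyl(c,ax,R=30,H=80):
    ax=np.array(ax)/np.linalg.norm(ax); u=np.cross(ax,[0.3,0.5,0.81]); u/=np.linalg.norm(u); v=np.cross(ax,u)
    k=R*(np.cos(a_)[:,None]*u+np.sin(a_)[:,None]*v)
    return np.vstack([np.array(c)+s*H/2*ax+k for s in(-1,1)])
def sil(p,pts,S=4):
    m=np.zeros((480,640),np.uint8); h=cv2.convexHull(proj(p,pts).astype(np.float32))
    cv2.fillConvexPoly(m,np.round((h+0.0)*16).astype(np.int32),255,cv2.LINE_AA,4)
    return m/255.
def mism(pairs): # [(pic,mask,pts)]
    t=0
    for p,m,pts in pairs:
        s=sil(p,pts); t+=np.abs(s-m).sum()/m.sum()
    return t
def best(f,x0,st):
    s=np.vstack([x0]+[np.array(x0)+np.eye(len(x0))[i]*st[i] for i in range(len(x0))])
    q=minimize(f,x0,method='Nelder-Mead',options=dict(initial_simplex=s,xatol=.02,fatol=1e-5,maxiter=500)); return q.x,q.fun
def mk(n,p,i=None):
    L=spotter.regions_of(n,p); return L
E
cat > run1.py <<'E'
from fit import *
np.set_printoptions(precision=3,suppress=True)
a=cap('scene'); b=cap('top')
def hsv(p): return cv2.cvtColor(p['color'],cv2.COLOR_RGB2HSV)
def near(L,uv): return min(L,key=lambda x:np.hypot(*(np.array(x['position'])-uv)))['mask'].astype(float)
ma=near(spotter.regions_of('tumbler_center',a),(204,242)); mb=near(spotter.regions_of('tumbler_center',b),(432,247))
def ft(x,which=(1,1)):
    t=np.deg2rad(20); y=x[2]/50
    P=cyl([x[0],x[1],58],[np.cos(t)*np.cos(y),np.cos(t)*np.sin(y),-np.sin(t)])
    L=[(a,ma,P),(b,mb,P)]; return mism([q for q,w in zip(L,which) if w])
c=atz(b,(432,247),58); print('init',c)
for w in((1,1),(1,0),(0,1)):
    x,f=best(lambda x:ft(x,w),[c[0],c[1],35],[10,10,10]); print('tumbler',w,x[:2],x[2]/50,f)
# rack
names=dict(yellow=((326,280),(324,220),(53,53)),green=((344,248),(316,262),(-53,53)),white=((274,268),(364,230),(53,-53)))
M={}
for n,(ua,ub,o) in names.items():
    M[n]=(near(spotter.regions_of(n+'_tumbler_center',a),ua),near(spotter.regions_of(n+'_tumbler_center',b),ub),o)
    c=atz(b,ub,94)
    for w in((1,1),(1,0),(0,1)):
        x,f=best(lambda x:mism([q for q,k in zip([(a,M[n][0],cyl([*x,54],[0,0,1])),(b,M[n][1],cyl([*x,54],[0,0,1]))],w) if k]),[c[0],c[1]],[8,8]); print(n,w,x,f)
def fr(x):
    y=x[2]/100; L=[]
    for ma_,mb_,o in M.values():
        P=cyl([x[0]+o[0]*np.cos(y)-o[1]*np.sin(y),x[1]+o[0]*np.sin(y)+o[1]*np.cos(y),54],[0,0,1]); L+=[(a,ma_,P),(b,mb_,P)]
    return mism(L)
c=atz(b,(341,248),54)
x,f=best(fr,[c[0],c[1],0],[10,10,15]); y=x[2]/100; print('rack',x[:2],y,f)
peg=np.array([x[0]-53*np.cos(y)+53*np.sin(y),x[1]-53*np.sin(y)-53*np.cos(y)]); print('peg',peg)
print('peg tip/foot proj', proj(b,[*peg,80]),proj(b,[*peg,14]),proj(a,[*peg,80]))
# handle: dark pixels
for nm,p,box in(('top',b,(140,255,225,295)),('scene',a,(465,195,560,235))):
    h=p['color'].max(2); m=np.zeros(h.shape,np.uint8); x0,y0,x1,y1=box; m[y0:y1,x0:x1]=(h[y0:y1,x0:x1]<45)
    vv,uu=np.nonzero(m); print(nm,len(uu),cv2.minAreaRect(np.c_[uu,vv].astype(np.float32)))
    cv2.imwrite(f'pics/h_{nm}.png',cv2.resize(p['color'][y0:y1,x0:x1,::-1],None,fx=6,fy=6))
ov=b['color'][:,:,::-1].copy()
E
python3 run1.py; python3 -c "
import cv2,numpy as np
A=cv2.imread('pics/h_top.png');B=cv2.imread('pics/h_scene.png');print(A.shape,B.shape)
w=max(A.shape[1],B.shape[1]);f=lambda I:cv2.copyMakeBorder(I,0,0,0,w-I.shape[1],0)
cv2.imwrite('pics/h.png',np.vstack([f(A),f(B)]))"
```

```text
init [ 513.129 -299.945   58.   ]
tumbler (1, 1) [ 511.502 -296.385] 0.80296254582985 0.2367438508535134
tumbler (1, 0) [ 508.864 -297.692] 0.792067741048874 0.09693520548584225
tumbler (0, 1) [ 512.111 -296.368] 0.8213243101158187 0.1308596529976196
yellow (1, 1) [580.706 -26.506] 0.24270753629521769
yellow (1, 0) [580.204 -25.418] 0.10639898280131165
yellow (0, 1) [582.657 -26.843] 0.13109693676667455
green (1, 1) [476.988  -1.624] 0.3719534482140584
green (1, 0) [475.644  -1.5  ] 0.24483994694770048
green (0, 1) [477.917  -2.409] 0.12285327924273157
white (1, 1) [ 556.127 -129.328] 0.26839071922189217
white (1, 0) [ 555.946 -129.458] 0.11319360588810302
white (0, 1) [ 556.124 -129.347] 0.15434568193474574
rack [516.683 -65.661] -0.23079393298082834 0.8850613522894291
peg [ 452.965 -105.132]
peg tip/foot proj [[356.76  271.558]] [[355.029 272.194]] [[298.832 228.654]]
top 438 ((186.78216552734375, 281.1781921386719), (20.48999786376953, 73.72496795654297), 84.4006576538086)
scene 420 ((512.5888671875, 213.5733184814453), (72.50743865966797, 18.119176864624023), 2.642545223236084)
(240, 510, 3) (240, 570, 3)
```

View pics/h.png

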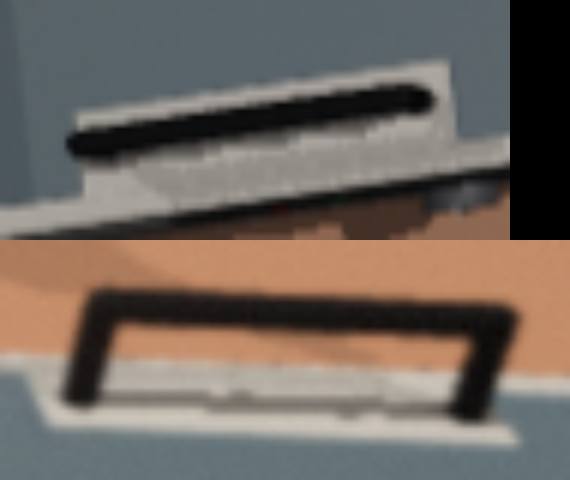

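The crops show the bar with its ends at about (151,279) and (212,271.5) in top, and (480,206) and (551,208) in scene.

```bash
python3 - <<'E'
from fit import *
np.set_printoptions(precision=3,suppress=True)
a=cap('scene'); b=cap('top')
L=atz(b,(151.5,278.8),180);R=atz(b,(212,271.6),180);print(L,R,np.linalg.norm(L-R),(L+R)/2,np.arctan2(-(L-R)[0],(L-R)[1]))
L=atz(a,(551,208),180);R=atz(a,(480.3,206),180);print(L,R,np.linalg.norm(L-R),(L+R)/2,np.arctan2(-(L-R)[0],(L-R)[1]))
def R3(z,x):  # tool rot
    y=np.cross(z,x);return np.c_[x,y,z]
from scipy.spatial.transform import Rotation as Ro
# grasp: yaw .805, tool pitch p
o=observe(); R0=o['eef_rot']; psi=.805
for p in(35,45):
  t=np.deg2rad(p); z=np.array([np.cos(t)*np.cos(psi),np.cos(t)*np.sin(psi),-np.sin(t)])
  for s in(1,-1):
    y=s*np.array([-np.sin(psi),np.cos(psi),0]); Rg=np.c_[np.cross(y,z),y,z]
    print(p,s,Ro.from_matrix(Rg@R0.T).as_rotvec(degrees=True))
E
```

```text
[440.902 376.326 180.   ] [455.425 236.966 180.   ] 140.11478399891234 [448.163 306.646 180.   ] 0.10383826450081317
[437.569 380.33  180.   ] [458.2   248.111 180.   ] 133.819152598361 [447.884 314.221 180.   ] 0.154787713437903
35 1 [ 11.881 -56.976  63.079]
35 -1 [  62.625   13.059 -101.461]
45 1 [  9.734 -46.68   64.949]
45 -1 [  51.437   10.726 -104.73 ]
```

step_arm(
  moves=[
    [[0,0,0],[2,-5,3],1],
    [[0,0,0],[4,-10,6],1],
    [[0,0,0],[6,-15,7],1],
    [[0,0,0],[8,-20,8],1],
    [[0,0,0],[10,-25,8],1],
    [[0,0,0],[12,-30,8],1],
    [[0,0,0],[14,-35,8],1],
    [[0,0,0],[15,-40,8],1],
  ],
)

```text
t: 2.5
tool_pos: [378.6, 217.2, 311.5]
eef_rot: [[-0.924, 0.383, 0.002], [0.383, 0.924, 0.0], [-0.001, 0.001, -1.0]]
wrist_force: [0.3, 0.0, -0.0]
width: 85.5
```

step_arm(
  moves=[
    [[0,0,0],[1,-5,0],1],
    [[0,0,0],[2,-10,0],1],
    [[0,0,0],[3,-15,0],1],
    [[0,0,0],[4,-20,0],1],
    [[0,0,0],[4,-24,0],1],
    [[0,0,0],[4,-28,0],1],
    [[0,0,0],[4,-32,0],1],
    [[0,0,0],[4,-36,0],1],
  ],
)

```text
t: 3.3
tool_pos: [418.3, -144.5, 311.8]
eef_rot: [[-0.923, 0.384, 0.003], [0.384, 0.923, 0.0], [-0.002, 0.001, -1.0]]
wrist_force: [1.2, -1.1, 0.1]
width: 85.5
```

step_arm(
  moves=[
    [[1.1,-5.2,6.4],[0,-3,0],1],
    [[2.2,-10.4,12.8],[0,-6,0],1],
    [[3.2,-15.6,19.2],[0,-9,0],1],
    [[4.3,-20.8,25.6],[0,-12,0],1],
    [[5.4,-26,32],[0,-15,0],1],
    [[6.5,-31.2,38.4],[0,-18,-1],1],
    [[7.6,-36.4,44.8],[0,-21,-3],1],
    [[8.6,-41.6,51.2],[0,-24,-5],1],
  ],
)

```text
t: 4.1
tool_pos: [417.9, -386.4, 262.6]
eef_rot: [[-0.661, -0.543, 0.518], [-0.366, 0.836, 0.409], [-0.655, 0.081, -0.752]]
wrist_force: [-0.2, -1.0, 1.6]
width: 85.2
```

```bash
cat > goto.py <<'E'
import sys
from h import *
from scipy.spatial.transform import Rotation as Ro
np.set_printoptions(precision=2,suppress=True)
def tool(psi,p):
    psi,t=np.deg2rad([psi,p]); z=np.array([np.cos(t)*np.cos(psi),np.cos(t)*np.sin(psi),-np.sin(t)])
    y=np.array([-np.sin(psi),np.cos(psi),0]); return np.c_[np.cross(y,z),y,z]
def rel(P,R):
    o=observe(); print('t',o['t'],'q',o['joint_pos'],'pos',o['tool_pos'],'F',o['wrist_force'],'w',o['width'])
    print('turn',Ro.from_matrix(R@o['eef_rot'].T).as_rotvec(degrees=True),'shift cm',(np.array(P)-o['tool_pos'])/10)
E
python3 - <<'E'
from goto import *
R=tool(np.rad2deg(.805),40);z=R[:,2]; P=np.array([507,-301,53.5])
rel(P-120*z,R); rel(P,R)
E
```

```text
t 4.1 q [-1.2   0.25 -0.15  1.42  0.68 -1.83] pos [ 417.88 -386.42  262.61] F [-0.19 -0.96  1.61] w 85.15175401887748
turn [ 2.15 -9.86 12.72] shift cm [  2.54   1.92 -13.2 ]
t 4.1 q [-1.2   0.25 -0.15  1.42  0.68 -1.83] pos [ 417.88 -386.42  262.61] F [-0.19 -0.96  1.61] w 85.15175401887748
turn [ 2.15 -9.86 12.72] shift cm [  8.91   8.54 -20.91]
```

step_arm(
  moves=[
    [[1,-5,6.4],[1.3,1,-4],1],
    [[2.1,-9.9,12.7],[2.5,1.9,-8],1],
    [[2.1,-9.9,12.7],[2.5,1.9,-11],1],
    [[2.1,-9.9,12.7],[2.5,1.9,-13.2],1],
    [[2.1,-9.9,12.7],[2.5,1.9,-13.2],1],
  ],
)

```text
t: 4.6
tool_pos: [441.8, -365.6, 127.2]
eef_rot: [[-0.448, -0.721, 0.529], [-0.459, 0.693, 0.555], [-0.767, 0.006, -0.641]]
wrist_force: [0.0, 0.5, 0.2]
width: 85.7
```

```bash
python3 - <<'E'
from goto import *
R=tool(np.rad2deg(.805),40);z=R[:,2]; P=np.array([507,-301,53.5])
rel(P-40*z,R); rel(P,R)
p=cap('scene');q=cap('wrist')
cv2.imwrite('pics/pre.png',np.hstack([cv2.resize(p['color'][100:340,60:380],(400,300)),cv2.resize(q['color'],(400,300))])[:,:,::-1])
E
```

```text
t 4.6 q [-1.18  0.49 -0.21  1.32  0.78 -2.17] pos [ 441.83 -365.57  127.18] F [0.05 0.53 0.19] w 85.67868719175256
turn [-0.31 -0.15  0.01] shift cm [ 4.39  4.25 -4.8 ]
t 4.6 q [-1.18  0.49 -0.21  1.32  0.78 -2.17] pos [ 441.83 -365.57  127.18] F [0.05 0.53 0.19] w 85.67868719175256
turn [-0.31 -0.15  0.01] shift cm [ 6.52  6.46 -7.37]
```

View pics/pre.png

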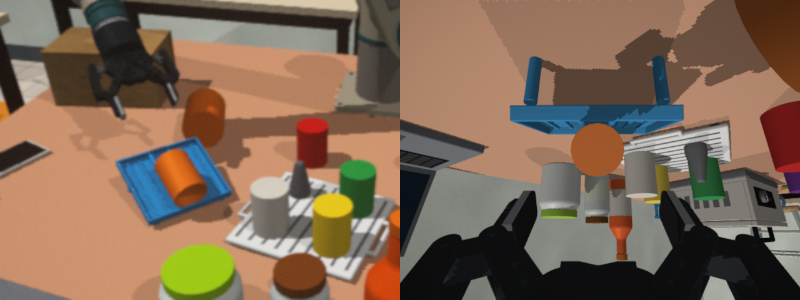

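The scene crop on the left shows the gripper behind the tumbler's closed bottom. In the wrist crop the tumbler's base, at (598,150), is centred between the fingers, so I'll advance and grip.

step_arm(
  moves=[
    [[0,0,0],[2.2,2.2,-2.4],1],
    [[0,0,0],[4.4,4.3,-4.8],1],
    [[0,0,0],[5.5,5.4,-6.1],1],
    [[0,0,0],[6.5,6.5,-7.4],1],
    [[0,0,0],[6.5,6.5,-7.4],1],
    [[0,0,0],[6.5,6.5,-7.4],1],
  ],
)

```text
t: 5.3
tool_pos: [508.6, -303.3, 58.8]
eef_rot: [[-0.444, -0.721, 0.533], [-0.465, 0.693, 0.551], [-0.766, -0.004, -0.643]]
wrist_force: [-0.1, -0.6, -0.4]
width: 85.6
```

step_arm(
  moves=[
    [[0,0,0],[0,0,0],0.6],
    [[0,0,0],[0,0,0],0.4],
    [[0,0,0],[0,0,0],0.3],
    [[0,0,0],[0,0,0],0.3],
    [[0,0,0],[0,0,0],0.3],
    [[0,0,0],[0,0,0],0.3],
    [[0,0,0],[0,0,0],0.3],
    [[0,0,0],[0,0,0],0.3],
  ],
  grip_force=35,
)

```text
t: 6.1
tool_pos: [508.5, -304.9, 60.5]
eef_rot: [[-0.444, -0.719, 0.535], [-0.465, 0.695, 0.549], [-0.766, -0.005, -0.642]]
wrist_force: [-5.2, -1.2, 7.1]
width: 59.8
```

step_arm(
  moves=[
    [[0,0,0],[0,0,1],0.3],
    [[0,0,0],[0,0,3],0.3],
    [[0,0,0],[0,0,6],0.3],
    [[0,0,0],[0,0,9],0.3],
    [[0,0,0],[0,0,12],0.3],
    [[0,0,0],[0,0,14],0.3],
    [[0,0,0],[0,0,14],0.3],
    [[0,0,0],[0,0,14],0.3],
  ],
)

```text
t: 6.9
tool_pos: [508.4, -305.4, 200.9]
eef_rot: [[-0.443, -0.719, 0.535], [-0.466, 0.695, 0.548], [-0.766, -0.007, -0.643]]
wrist_force: [-1.3, 0.4, -1.0]
width: 59.9
```

```bash
cat > held.py <<'E'
from fit import *
from goto import *
def held():
    a=cap('scene'); b=cap('top'); o=observe(); R=o['eef_rot'];P=o['tool_pos']
    G=P-18.7*R[:,2]
    ms=[]
    for p in(a,b):
        L=spotter.regions_of('tumbler_center',p); g=proj(p,G)[0]
        L=[x for x in L if np.hypot(*(np.array(x['position'])-g))<45]
        print('spot',g,[(np.round(x['position']),x['mask'].sum()) for x in L])
        if L: ms.append((p,min(L,key=lambda x:np.hypot(*(np.array(x['position'])-g)))['mask'].astype(float)))
    # params: axis position along tool x,z frame: angle (deg) about tool y between tool z and axis; centre in tool frame
    def pose(x):
        t=np.deg2rad(x[3]); ax=R@[np.sin(t),0,np.cos(t)]; c=G+R@x[:3]; return c,ax
    def f(x):
        c,ax=pose(x); s=0
        for p,m in ms:
            S=sil(p,cyl(c,ax)); d=S-m; s+=(m*np.clip(-d,0,1)).sum()/m.sum()*3+np.clip(d,0,1).sum()/m.sum() # visible px must be covered
        return s+ (x[1]/10)**2*.02
    return a,b,G,R,P,pose,f
E
python3 - <<'E'
from held import *
a,b,G,R,P,pose,f=held()
print(observe()['width'],P,observe()['joint_pos'])
for t0 in(-20,-10,0,10,20):
    x,v=best(f,[5,0,20,t0],[5,3,5,8]); c,ax=pose(x); print(x,v,c,ax)
i=a['color'].copy()
cv2.imwrite('pics/held.png',cv2.resize(i[80:320,100:420],(800,600))[:,:,::-1])
E
```

```text
spot [187.31 171.57] [(array([225., 193.]), np.int64(1096)), (array([195., 181.]), np.int64(1493))]
spot [452.29 248.92] [(array([440., 243.]), np.int64(1012))]
59.82507208028306 [ 507.96 -304.44  199.4 ] [-1.03  0.36 -0.23  1.29  0.83 -1.97]
[ -5.95  -0.1   25.65 -22.72] 0.2073150180610642 [ 514.39 -297.93  199.49] [ 0.66  0.69 -0.3 ]
[ -5.91  -0.02  25.54 -22.55] 0.2079469982325815 [ 514.25 -297.95  199.53] [ 0.66  0.69 -0.3 ]
[ -5.7   -0.11  25.81 -23.09] 0.2070298854851323 [ 514.37 -297.97  199.2 ] [ 0.67  0.69 -0.29]
[ -6.14  -0.19  25.59 -22.67] 0.2058626241951145 [ 514.51 -297.94  199.68] [ 0.66  0.69 -0.3 ]
[ -7.04   0.19  24.92 -22.87] 0.21259258746043355 [ 514.28 -297.63  200.8 ] [ 0.66  0.69 -0.29]
```

View pics/held.png

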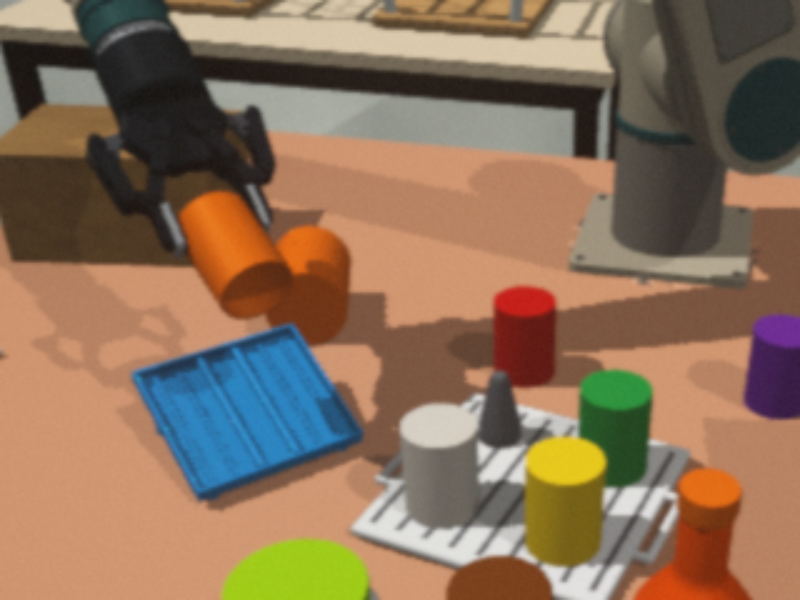

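The tumbler is held cleanly and clear of the tray, with its mouth still tilted about 17–20° down. Now I'll turn it upright-inverted and carry it above the peg, whose tip is at (500,375) in this crop.

```bash
cat >> goto.py <<'E'
def place(C,xh,phi=0,ax=None):
    """tool pose that puts held tumbler (centre, angle in tool frame xh) inverted with centre at C; phi extra turn about z"""
    o=observe();R=o['eef_rot'];t=np.deg2rad(xh[3]); k=np.array([np.sin(t),0,np.cos(t)]) if ax is None else ax
    w=np.cross(R@k,[0,0,-1]); s=np.linalg.norm(w); 
    D=Ro.from_rotvec(w/s*np.arctan2(s,-(R@k)[2])) if s>1e-6 else Ro.identity()
    Rt=Ro.from_euler('z',phi,degrees=True).as_matrix()@D.as_matrix()@R
    P=np.array(C)-Rt@np.array(xh[:3])+18.7*Rt[:,2]
    rel(P,Rt); return P,Rt
E
python3 - <<'E'
from goto import *
place([453,-105,195],[-6,0,25.6,-21.5])
E
```

```text
t 7.1 q [-1.03  0.36 -0.23  1.29  0.83 -1.97] pos [ 507.98 -304.23  199.14] F [-0.27 -0.23 -0.28] w 59.82507208028306
turn [-51.43  49.75  -0.  ] shift cm [-5.71 19.7   0.45]
```

step_arm(
  moves=[
    [[-5.7,5.5,0],[0,1,1],0.3],
    [[-11.4,11,0],[-0.5,3,2],0.3],
    [[-17.1,16.5,0],[-1.2,5,3],0.3],
    [[-22.8,22,0],[-2,7.5,3],0.3],
    [[-28.5,27.5,0],[-3,10,3],0.3],
    [[-34.2,33,0],[-4,13,2.5],0.3],
    [[-39.9,38.5,0],[-5,16,2],0.3],
    [[-45.6,44,0],[-5.7,18,2],0.3],
  ],
)

```text
t: 7.9
tool_pos: [449.3, -122.3, 218.8]
eef_rot: [[-0.673, -0.722, -0.162], [-0.701, 0.692, -0.17], [0.235, -0.001, -0.972]]
wrist_force: [-0.3, -0.3, -2.3]
width: 59.7
```

```bash
python3 - <<'E'
from goto import *
place([453,-105,195],[-6,0,25.6,-21.5])
E
```

```text
t 7.9 q [-0.27  0.09 -0.3   1.3  -0.21 -1.07] pos [ 449.34 -122.26  218.76] F [-0.3  -0.28 -2.26] w 59.73806250216817
turn [-5.66  5.51  0.  ] shift cm [ 0.15  1.51 -1.51]
```

step_arm(
  moves=[
    [[-3,3,0],[0.1,0.8,-0.8],0.3],
    [[-5.7,5.5,0],[0.15,1.5,-1.5],0.3],
    [[-5.7,5.5,0],[0.15,1.5,-1.5],0.3],
    [[-5.7,5.5,0],[0.15,1.5,-1.5],0.3],
  ],
)

```text
t: 8.3
tool_pos: [450.4, -106.8, 202.7]
eef_rot: [[-0.643, -0.722, -0.255], [-0.672, 0.692, -0.264], [0.367, 0.002, -0.93]]
wrist_force: [0.2, -0.4, -0.7]
width: 59.5
```

```bash
python3 - <<'E'
from held import *
a,b,G,R,P,pose,f=held()
print(P,R)
for t0 in(-10,-20,-30):
    x,v=best(f,[-6,0,25,t0],[5,3,5,8]); c,ax=pose(x); print(x,v,c,ax)
x=[-6,0,25.6,-21.5];c,ax=pose(x);print('prior',f(x),c,ax)
i=a['color'].copy(); j=b['color'].copy()
for im,p in((i,a),(j,b)):
  h=cv2.convexHull(proj(p,cyl(c,ax)).astype(np.float32)).astype(int); cv2.polylines(im,[h],True,(0,0,255),1)
cv2.imwrite('pics/ov.png',np.hstack([cv2.resize(i[120:300,220:370],(400,480),interpolation=2),cv2.resize(j[190:310,290:390],(400,480),interpolation=2)])[:,:,::-1])
E
```

```text
spot [298.97 168.03] [(array([299., 184.]), np.int64(1152))]
spot [360.   268.92] [(array([363., 274.]), np.int64(379)), (array([361., 228.]), np.int64(294))]
[ 450.61 -107.73  203.79] [[-0.64 -0.72 -0.25]
 [-0.67  0.69 -0.26]
 [ 0.37 -0.   -0.93]]
[ -5.44   1.27  31.38 -19.71] 1.063476071458017 [ 450.   -106.55  190.  ] [-0.02 -0.02 -1.  ]
[ -5.18   1.2   31.59 -19.65] 1.0645152511093299 [ 449.82 -106.83  189.9 ] [-0.02 -0.02 -1.  ]
[ -4.98   1.03  31.69 -19.59] 1.0652827402724823 [ 449.79 -107.11  189.87] [-0.02 -0.02 -1.  ]
prior 1.2183747722190605 [ 452.73 -105.53  195.17] [ 0. -0. -1.]
```

View pics/ov.png

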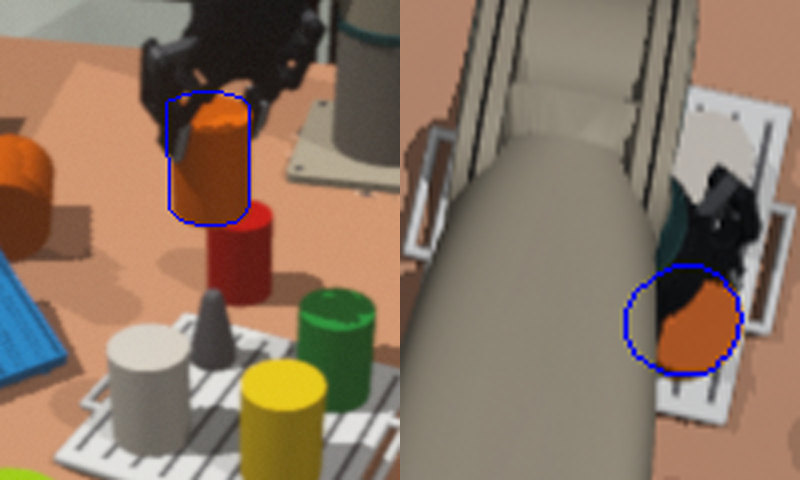

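The outline in both views matches the held tumbler, level and in line with the peg tip at (212,293) in the crop. I'll lower it in stages.

step_arm(
  moves=[
    [[0,0,0],[0,0.1,-2],0.3],
    [[0,0,0],[0,0.1,-4],0.3],
    [[0,0,0],[0,0.1,-5.5],0.3],
    [[0,0,0],[0,0.1,-6.5],0.3],
    [[0,0,0],[0,0.1,-6.5],0.3],
    [[0,0,0],[0,0.1,-6.5],0.3],
  ],
)

```text
t: 9.1
tool_pos: [450.9, -107.5, 139.8]
eef_rot: [[-0.646, -0.72, -0.252], [-0.67, 0.694, -0.264], [0.366, -0.002, -0.931]]
wrist_force: [0.8, -1.0, -0.1]
width: 60.1
```

```bash
python3 - <<'E'
from held import *
place([453,-105,58],[-6,0,25.6,-21.5])
a,b,G,R,P,pose,f=held()
x=[-6,0,25.6,-21.5];c,ax=pose(x);print('prior',f(x),c,ax)
i=a['color'].copy()
h=cv2.convexHull(proj(a,cyl(c,ax)).astype(np.float32)).astype(int); cv2.polylines(i,[h],True,(0,0,255),1)
print('uv',proj(a,c),proj(a,[453,-105,80]))
cv2.imwrite('pics/ov2.png',cv2.resize(i[160:310,230:380],(600,600),interpolation=2)[:,:,::-1])
E
```

```text
t 9.1 q [-0.18  0.23 -0.35  1.21 -0.31 -0.95] pos [ 450.88 -107.48  139.83] F [ 0.8  -0.96 -0.05] w 60.072936700563176
turn [0.03 0.12 0.  ] shift cm [-0.    0.03 -7.32]
spot [299.37 197.21] [(array([300., 210.]), np.int64(1049))]
spot [357.85 269.39] [(array([361., 273.]), np.int64(318))]
prior 1.3043042596105656 [ 453.61 -105.21  131.59] [ 0. -0. -1.]
uv [[298.46 207.67]] [[298.89 228.67]]
```

View pics/ov2.png

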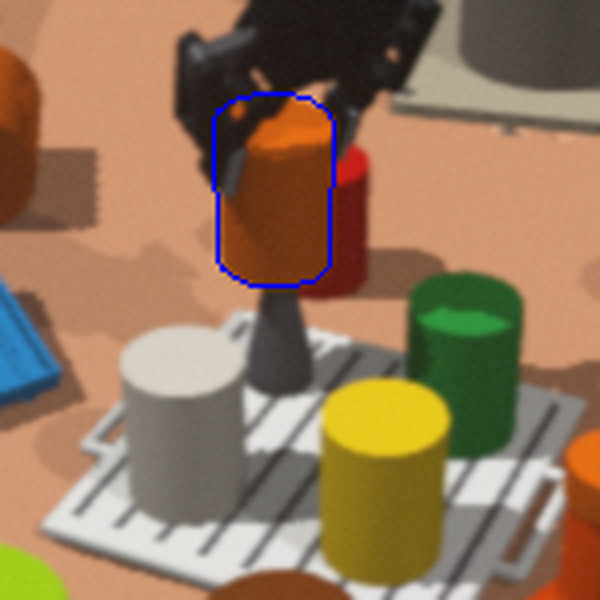

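The tumbler, centred at column 276, is directly over the peg at column 279, a difference of about 1–2 mm. I'll lower it to the base.

step_arm(
  moves=[
    [[0,0,0],[0,0,-2],0.3],
    [[0,0,0],[0,0,-4],0.3],
    [[0,0,0],[0,0,-5.5],0.3],
    [[0,0,0],[0,0,-6.4],0.3],
    [[0,0,0],[0,0,-6.9],0.3],
    [[0,0,0],[0,0,-7.1],0.3],
    [[0,0,0],[0,0,-7.3],0.3],
  ],
)

```text
t: 10.0
tool_pos: [452.1, -107.4, 67.6]
eef_rot: [[-0.647, -0.72, -0.25], [-0.67, 0.694, -0.265], [0.364, -0.004, -0.931]]
wrist_force: [0.3, -0.0, -1.0]
width: 59.7
```

step_arm(
  moves=[
    [[0,0,0],[0,0,-0.1],0.3],
    [[0,0,0],[0,0,-0.2],0.3],
    [[0,0,0],[0,0,-0.3],0.3],
  ],
)

```text
t: 10.3
tool_pos: [452.2, -108.0, 65.9]
eef_rot: [[-0.647, -0.721, -0.25], [-0.669, 0.693, -0.267], [0.366, -0.005, -0.931]]
wrist_force: [-2.7, 0.5, 9.9]
width: 59.7
```

step_arm(
  moves=[
    [[0,0,0],[0,0,-0.1],0.3],
    [[0,0,0],[0,0,-0.1],0.3],
  ],
)

```text
t: 10.5
tool_pos: [452.2, -108.1, 66.0]
eef_rot: [[-0.646, -0.721, -0.25], [-0.669, 0.693, -0.268], [0.366, -0.005, -0.93]]
wrist_force: [-1.9, 1.6, 6.2]
width: 59.5
```

```bash
python3 - <<'E'
from held import *
o=observe();print(o['tool_pos'],o['wrist_force'],o['torque'])
a,b,G,R,P,pose,f=held()
i=a['color'].copy()
h=cv2.convexHull(proj(a,cyl([453,-105,54],[0,0,-1])).astype(np.float32)).astype(int); cv2.polylines(i,[h],True,(0,0,255),1)
cv2.imwrite('pics/ov3.png',cv2.resize(i[160:310,230:380],(600,600),interpolation=2)[:,:,::-1])
E
```

```text
[ 452.21 -108.06   65.96] [-1.87  1.57  6.18] [ 0.23  0.33 -0.12]
spot [299.36 228.39] [(array([302., 239.]), np.int64(827))]
spot [355.99 269.95] [(array([360., 275.]), np.int64(274))]
```

View pics/ov3.png

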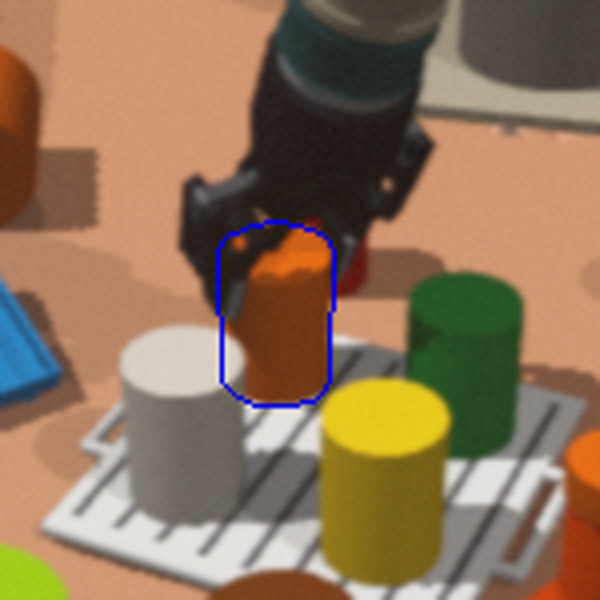

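The tumbler matches its seated outline at the base, with contact felt at 6–10 N. Releasing.

step_arm(
  moves=[
    [[0,0,0],[0,0,0.1],0.75],
    [[0,0,0],[0,0,0.1],0.8],
    [[0,0,0],[0,0,0.1],0.9],
    [[0,0,0],[0,0,0.1],1],
    [[0,0,0],[0,0,0.1],1],
    [[0,0,0],[0,0,0.1],1],
  ],
)

```text
t: 11.3
tool_pos: [452.1, -108.1, 66.8]
eef_rot: [[-0.646, -0.721, -0.25], [-0.669, 0.693, -0.268], [0.366, -0.005, -0.93]]
wrist_force: [-0.2, -0.7, -0.4]
width: 85.7
```

step_arm(
  moves=[
    [[0,0,0],[0.5,0.5,1.9],1],
    [[0,0,0],[1,1,3.7],1],
    [[0,0,0],[2,2,7.5],1],
    [[0,0,0],[2,2,11],1],
    [[0,0,0],[2,2,15],1],
    [[0,0,0],[1,4,19],1],
    [[0,0,0],[0,8,21],1],
    [[0,0,0],[-1,12,22],1],
  ],
)

```text
t: 12.1
tool_pos: [443.0, 12.6, 289.5]
eef_rot: [[-0.649, -0.719, -0.246], [-0.668, 0.695, -0.267], [0.363, -0.009, -0.932]]
wrist_force: [0.3, 0.6, -0.4]
width: 85.5
```

```bash
python3 - <<'E'
from held import *
a=cap('scene')
R=tool(np.rad2deg(.12),65); rel([448,312,300],R); rel([448,312,300],R@np.diag([-1,-1,1]))
L=spotter.regions_of('tumbler_center',a); print([(np.round(x['position']),x['mask'].sum()) for x in L])
m=min(L,key=lambda x:np.hypot(*(np.array(x['position'])-(299,239))))['mask'].astype(float)
x,v=best(lambda x:mism([(a,m,cyl([x[0],x[1],54],[0,0,-1]))]),[453,-105],[6,6]);print(x,v)
x,v=best(lambda x:mism([(a,m,cyl([x[0],x[1],x[2]],[x[3]/100,x[4]/100,-1]))]),[453,-105,54,0,0],[6,6,6,10,10]);print(x,v)
i=a['color']; cv2.imwrite('pics/rel.png',cv2.resize(i[100:340,180:500],(800,600),interpolation=2)[:,:,::-1])
E
```

```text
t 12.15 q [ 0.06  0.13 -0.14  1.58 -0.25 -0.71] pos [441.42  17.6  289.96] F [-2.25  3.94  0.8 ] w 85.20225343736531
turn [ 21.26 -41.96 -37.09] shift cm [ 0.66 29.44  1.  ]
t 12.15 q [ 0.06  0.13 -0.14  1.58 -0.25 -0.71] pos [441.42  17.6  289.96] F [-2.25  3.94  0.8 ] w 85.20225343736531
turn [ -4.62  -1.93 140.55] shift cm [ 0.66 29.44  1.  ]
[(array([223., 195.]), np.int64(1325)), (array([300., 235.]), np.int64(1116))]
[ 449.5  -108.24] 0.15019678122144917
[ 441.57 -109.22   48.22  -29.89    3.09] 0.09913556820577693
```

View pics/rel.png

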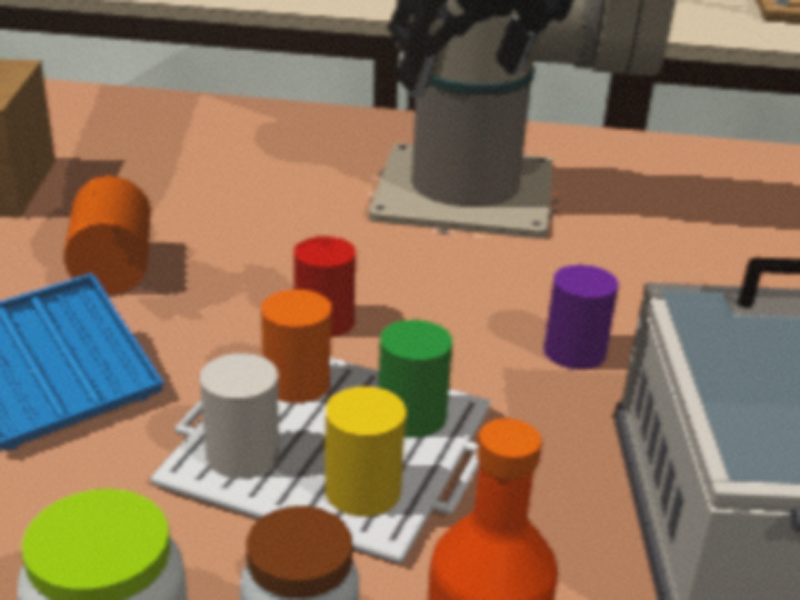

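The orange tumbler stands upright over the peg at (296,345) in the crop. The other three are in place, and so are the red and purple cups and the bottles. Next is the lid.

```bash
cat >> goto.py <<'E'
def lidR(psi,p,s=1):
    R=tool(psi,p); return np.c_[s*R[:,1],-s*R[:,0],R[:,2]]
E
python3 - <<'E'
from goto import *
psi=np.rad2deg(.12)
for s in(1,-1):
    R=lidR(psi,65,s); z=R[:,2]; print(s,R); rel(np.array([448,310,180])-85*z,R)
E
```

```text
1 [[-0.12  0.9   0.42]
 [ 0.99  0.11  0.05]
 [ 0.    0.42 -0.91]]
t 12.2 q [ 0.05  0.13 -0.14  1.58 -0.26 -0.72] pos [442.22  15.09 288.83] F [ 0.03 -0.02 -0.02] w 85.54075533278059
turn [  21.7   -35.14 -129.75] shift cm [-2.99 29.06 -3.18]
-1 [[ 0.12 -0.9   0.42]
 [-0.99 -0.11  0.05]
 [-0.   -0.42 -0.91]]
t 12.2 q [ 0.05  0.13 -0.14  1.58 -0.26 -0.72] pos [442.22  15.09 288.83] F [ 0.03 -0.02 -0.02] w 85.54075533278059
turn [ 12.68 -30.86  53.83] shift cm [-2.99 29.06 -3.18]
```

step_arm(
  moves=[
    [[1.6,-3.9,6.7],[-0.4,3.6,0],1],
    [[3.2,-7.7,13.5],[-0.8,7.2,0],1],
    [[4.8,-11.6,20.2],[-1.2,10.8,0],1],
    [[6.3,-15.4,26.9],[-1.6,14.4,0],0.7],
    [[7.9,-19.3,33.6],[-2,18,0],0.5],
    [[9.5,-23.1,40.4],[-2.4,22,0],0.5],
    [[11.1,-27,47.1],[-2.8,26,0],0.5],
    [[12.7,-30.9,53.8],[-3,29,0],0.5],
  ],
)

```text
t: 13.0
tool_pos: [411.8, 306.8, 288.9]
eef_rot: [[0.125, -0.898, 0.422], [-0.992, -0.113, 0.054], [-0.001, -0.426, -0.905]]
wrist_force: [-0.2, 0.3, -0.1]
width: 42.9
```

step_arm(
  moves=[
    [[0,0,0],[0,0,0],0.5],
    [[0,0,0],[0,0,0],0.5],
  ],
)

```text
t: 13.2
tool_pos: [411.2, 306.0, 288.1]
eef_rot: [[0.124, -0.898, 0.421], [-0.992, -0.113, 0.052], [0.0, -0.425, -0.905]]
wrist_force: [-0.3, -0.4, 0.7]
width: 43.0
```

```bash
python3 - <<'E'
from goto import *
R=lidR(np.rad2deg(.12),65,-1); rel(np.array([448,310,180])-85*R[:,2],R)
w=cap('wrist','w1'); print(w['cam_to_world'])
print('pred bar ends',proj(w,[[441,376,180],[455,240,180],[448,310,180]]))
b=cap('top','top2')
E
```

```text
t 13.2 q [ 0.63 -0.2  -0.48  0.9  -0.21 -1.11] pos [411.16 306.   288.12] F [-0.35 -0.39  0.75] w 43.038725123332846
turn [ 0.    0.12 -0.26] shift cm [ 0.12 -0.03 -3.11]
[[ -0.9    0.25  -0.36 361.69]
 [ -0.11  -0.92  -0.37 215.34]
 [ -0.43  -0.29   0.86 417.99]
 [  0.     0.     0.     1.  ]]
pred bar ends [[331.14 306.58]
 [337.69 138.  ]
 [333.8  231.77]]
```

View pics/w1.png

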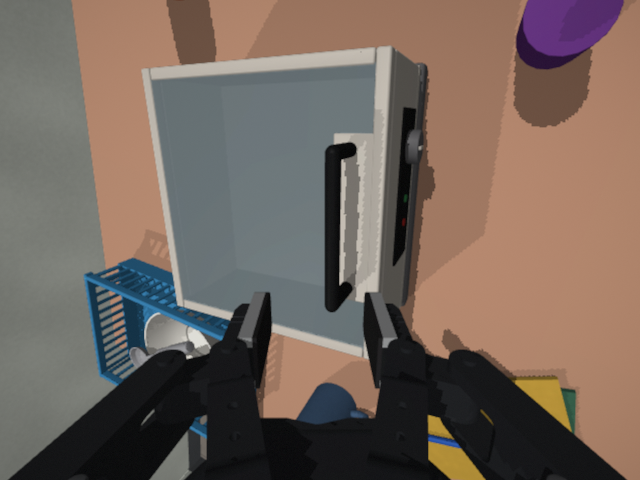

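The wrist view shows the bar running vertically at column 333, rows 148 to 308, between the finger planes. It is within about 2–3 mm of the prediction, so I'll descend onto it.

step_arm(
  moves=[
    [[0,0,0.5],[0.1,0.3,-1.5],0.35],
    [[0,0,0.9],[0.2,0.4,-3.1],0.35],
    [[0,0,0.9],[1.2,0.5,-5.4],0.35],
    [[0,0,0.9],[2.2,0.5,-7.6],0.35],
    [[0,0,0.9],[3.1,0.6,-9.6],0.35],
    [[0,0,0.9],[3.5,0.6,-10.4],0.35],
  ],
)

```text
t: 13.9
tool_pos: [447.9, 310.2, 182.5]
eef_rot: [[0.135, -0.898, 0.418], [-0.991, -0.123, 0.056], [0.002, -0.422, -0.907]]
wrist_force: [-1.0, 0.3, -0.7]
width: 30.0
```

```bash
python3 - <<'E'
from goto import *
R=lidR(np.rad2deg(.135),65,-1); rel(np.array([448.5,312,180])+15*R[:,2],R)
w=cap('wrist'); 
cv2.imwrite('pics/w2.png',w['color'][100:420,100:540,::-1])
E
```

```text
t 13.9 q [ 0.59 -0.06 -0.6   0.64 -0.19 -1.16] pos [447.88 310.22 182.45] F [-0.97  0.33 -0.67] w 29.985032114684728
turn [ 0.1  -0.03 -0.03] shift cm [ 0.69  0.26 -1.6 ]
```

View pics/w2.png

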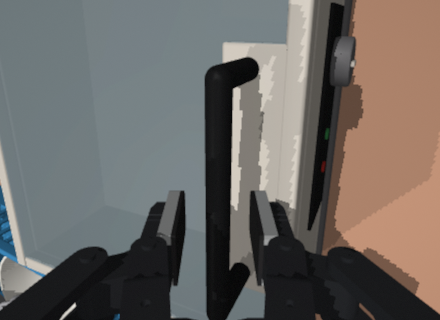

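The bar, at column 218, is centred between the pads at 185 and 250. Advance and close.

step_arm(
  moves=[
    [[0,0,0],[0.4,0.2,-0.8],0.35],
    [[0,0,0],[0.7,0.3,-1.6],0.35],
    [[0,0,0],[0.7,0.3,-1.6],0.35],
    [[0,0,0],[0.7,0.3,-1.6],0.2],
    [[0,0,0],[0.7,0.3,-1.6],0.1],
    [[0,0,0],[0.7,0.3,-1.6],0],
    [[0,0,0],[0.7,0.3,-1.6],0],
    [[0,0,0],[0.7,0.3,-1.6],0],
  ],
  grip_force=60,
)

```text
t: 14.75
tool_pos: [454.6, 313.4, 166.5]
eef_rot: [[0.136, -0.898, 0.418], [-0.991, -0.124, 0.056], [0.001, -0.422, -0.907]]
wrist_force: [-3.5, -0.1, 4.4]
width: 9.8
```

```bash
cat > arc.py <<'E'
from goto import *
# arc of the TCP about the hinge from shut pose measured; rows every dth deg
import json
def arc(o0,H,psi,angs):
    xh=np.array([np.cos(psi),np.sin(psi),0]);yh=np.array([-np.sin(psi),np.cos(psi),0])
    hinge=H+225*xh-np.array([0,0,50])
    o=observe();P=np.array(o['tool_pos']);print('t',o['t'],'q',o['joint_pos'],P,o['wrist_force'],o['width'])
    for a in angs:
        Q=Ro.from_rotvec(yh*np.deg2rad(a)); T=hinge+Q.apply(o0-hinge)
        print(a,'turn',Q.as_rotvec(degrees=True),'shift',(T-o0)/10)
E
python3 - <<'E'
from arc import *
o=observe(); arc(o['tool_pos'],np.array([448.5,312,180.]),.135,[3,6,9,12,15,18,21,24,45])
E
```

```text
t 14.75 q [ 0.58 -0.03 -0.6   0.6  -0.18 -1.16] [454.63 313.38 166.53] [-3.54 -0.08  4.41] 9.829512377410813
3 turn [-0.4   2.97  0.  ] shift [0.22 0.03 1.14]
6 turn [-0.81  5.95  0.  ] shift [0.5  0.07 2.27]
9 turn [-1.21  8.92  0.  ] shift [0.83 0.11 3.38]
12 turn [-1.62 11.89  0.  ] shift [1.23 0.17 4.47]
15 turn [-2.02 14.86  0.  ] shift [1.68 0.23 5.54]
18 turn [-2.42 17.84  0.  ] shift [2.18 0.3  6.58]
21 turn [-2.83 20.81  0.  ] shift [2.74 0.37 7.6 ]
24 turn [-3.23 23.78  0.  ] shift [3.35 0.45 8.58]
45 turn [-6.06 44.59  0.  ] shift [ 8.91  1.21 14.4 ]
```

step_arm(
  moves=[
    [[-0.4,3,0],[0.2,0,1.1],0],
    [[-0.8,5.9,0],[0.5,0.1,2.3],0],
    [[-1.2,8.9,0],[0.8,0.1,3.4],0],
    [[-1.6,11.9,0],[1.2,0.2,4.5],0],
    [[-2,14.9,0],[1.7,0.2,5.5],0],
    [[-2.4,17.8,0],[2.2,0.3,6.6],0],
  ],
)

```text
t: 15.35
tool_pos: [476.0, 316.2, 231.8]
eef_rot: [[0.136, -0.984, 0.117], [-0.991, -0.135, 0.015], [0.001, -0.118, -0.993]]
wrist_force: [0.6, 0.5, -4.1]
width: 9.7
```

```bash
python3 - <<'E'
from arc import *
o=observe();print(o['tool_pos'],o['wrist_force'],o['width'],o['joint_pos'])
P0=np.array([454.63,313.38,166.53]);psi=.135;H=np.array([448.5,312,180.])
xh=np.array([np.cos(psi),np.sin(psi),0]);yh=np.array([-np.sin(psi),np.cos(psi),0]);hinge=H+225*xh-[0,0,50]
def ang(P): d=P-hinge; return np.degrees(np.arctan2(d[2],-d@xh))
a0=ang(P0);print('lid est',ang(o['tool_pos'])-a0, 'r',np.linalg.norm((o['tool_pos']-hinge)-((o['tool_pos']-hinge)@yh)*yh))
for a in(23,28,33,38,42,45):
    Q=Ro.from_rotvec(yh*np.deg2rad(a));R0=lidR(np.rad2deg(psi),65,-1);rel(hinge+Q.apply(P0-hinge),Q.as_matrix()@R0)
p=cap('scene');cv2.imwrite('pics/lid1.png',p['color'][100:400,300:640,::-1])
E
```

```text
[476.02 316.17 231.83] [ 0.58  0.49 -4.11] 9.744028245559901 [ 0.49  0.11 -0.24  1.12 -0.04 -1.21]
lid est 17.83331899435145 r 221.9077907380492
t 15.35 q [ 0.49  0.11 -0.24  1.12 -0.04 -1.21] pos [476.02 316.17 231.83] F [ 0.58  0.49 -4.11] w 9.744028245559901
turn [-0.59  4.72 -0.09] shift cm [1.   0.15 1.73]
t 15.35 q [ 0.49  0.11 -0.24  1.12 -0.04 -1.21] pos [476.02 316.17 231.83] F [ 0.58  0.49 -4.11] w 9.744028245559901
turn [-1.27  9.67 -0.09] shift cm [2.1  0.3  3.31]
t 15.35 q [ 0.49  0.11 -0.24  1.12 -0.04 -1.21] pos [476.02 316.17 231.83] F [ 0.58  0.49 -4.11] w 9.744028245559901
turn [-1.95 14.62 -0.09] shift cm [3.33 0.46 4.79]
t 15.35 q [ 0.49  0.11 -0.24  1.12 -0.04 -1.21] pos [476.02 316.17 231.83] F [ 0.58  0.49 -4.11] w 9.744028245559901
turn [-2.62 19.58 -0.09] shift cm [4.68 0.65 6.16]
t 15.35 q [ 0.49  0.11 -0.24  1.12 -0.04 -1.21] pos [476.02 316.17 231.83] F [ 0.58  0.49 -4.11] w 9.744028245559901
turn [-3.17 23.54 -0.09] shift cm [5.85 0.81 7.17]
t 15.35 q [ 0.49  0.11 -0.24  1.12 -0.04 -1.21] pos [476.02 316.17 231.83] F [ 0.58  0.49 -4.11] w 9.744028245559901
turn [-3.57 26.51 -0.09] shift cm [6.77 0.93 7.87]
```

View pics/lid1.png

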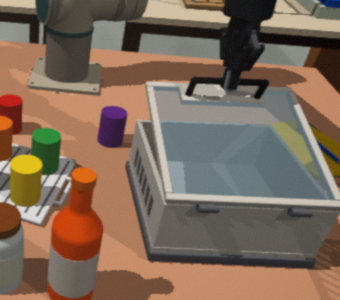

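The lid is rising with the handle held in the fingers, at (230,88) in this crop, and the wrist carries about 4 N. Continuing to 45°.

step_arm(
  moves=[
    [[-0.6,4.7,0],[1,0.1,1.7],0],
    [[-1.3,9.7,0],[2.1,0.3,3.3],0],
    [[-1.9,14.6,0],[3.3,0.5,4.8],0],
    [[-2.6,19.6,0],[4.7,0.6,6.2],0],
    [[-3.2,23.5,0],[5.8,0.8,7.2],0],
    [[-3.6,26.5,0],[6.8,0.9,7.9],0],
    [[-3.6,26.5,0],[6.8,0.9,7.9],0],
    [[-3.6,26.5,0],[6.8,0.9,7.9],0],
  ],
)

```text
t: 16.2
tool_pos: [544.8, 325.2, 311.7]
eef_rot: [[0.135, -0.929, -0.344], [-0.991, -0.127, -0.048], [0.001, 0.347, -0.938]]
wrist_force: [-4.2, -0.3, -1.4]
width: 9.7
```

```bash
cat > chk.py <<'E'
from held import *
o=observe();print(o['t'],o['tool_pos'],o['wrist_force'],o['width'],o['joint_vel'])
P0=np.array([454.63,313.38,166.53]);psi=.135;H=np.array([448.5,312,180.])
xh=np.array([np.cos(psi),np.sin(psi),0]);yh=np.array([-np.sin(psi),np.cos(psi),0]);hinge=H+225*xh-[0,0,50]
def ang(P): d=P-hinge; return np.degrees(np.arctan2(d[2],-d@xh))
print('lid est',ang(o['tool_pos'])-ang(P0))
R=o['eef_rot'];z=R[:,2];print('lid est by tool',np.degrees(np.arctan2(-z[2],z@xh))-65)
a=cap('scene');b=cap('top')
for p,ref in((a,(300,235)),(b,(357,272))):
    L=spotter.regions_of('tumbler_center',p); L=[x for x in L if np.hypot(*(np.array(x['position'])-ref))<30]
    if L:
        m=L[0]['mask'].astype(float);x,v=best(lambda x:mism([(p,m,cyl([x[0],x[1],54],[0,0,-1]))]),[453,-105],[6,6]);print('tumbler',x,v)
# lid pred: bar ends + lid edge
def lp(x,y,zz,t): 
    Q=Ro.from_rotvec(yh*np.deg2rad(t)); return hinge+Q.apply(x*xh+y*yh+np.array([0,0,zz]))
im=a['color'].copy()
for t,c in((39,(255,0,0)),(45,(0,255,0)),(51,(0,0,255))):
    q=proj(a,[lp(-225,-64,50,t),lp(-225,64,50,t)]).round().astype(int); cv2.line(im,q[0].tolist(),q[1].tolist(),c,1)
cv2.imwrite('pics/fin.png',np.vstack([im[60:360],b['color'][150:400]])[:,:,::-1])
E
python3 chk.py
```

```text
16.2 [544.81 325.16 311.7 ] [-4.24 -0.34 -1.42] 9.749074865853917 [ 0.   -0.02 -0.03 -0.03 -0.01  0.  ]
lid est 45.40001441102422
lid est by tool 45.31079927095206
tumbler [ 447.69 -108.31] 0.17607733901359987
tumbler [ 452.14 -108.82] 0.07162942696458428
```

The picture limit is reached, so the remaining checks are numeric. I'll hold and re-measure.

step_arm(
  moves=[
    [[0,0,0],[0,0,0],0],
    [[0,0,0],[0,0,0],0],
    [[0,0,0],[0,0,0],0],
    [[0,0,0],[0,0,0],0],
    [[0,0,0],[0,0,0],0],
    [[0,0,0],[0,0,0],0],
    [[0,0,0],[0,0,0],0],
    [[0,0,0],[0,0,0],0],
  ],
)

```text
t: 17.2
tool_pos: [545.0, 325.2, 311.8]
eef_rot: [[0.136, -0.93, -0.341], [-0.991, -0.127, -0.048], [0.001, 0.344, -0.939]]
wrist_force: [-2.8, -0.2, -4.4]
width: 9.4
```

```bash
cat >> chk.py <<'E'
g=a['color'].max(2).astype(float)
for t in(35,39,42,44,45,46,48,51,55):   # bar darkness along predicted line (outer thirds, clear of gripper)
    ys=np.r_[np.linspace(-60,-38,12),np.linspace(38,60,12)]
    q=proj(a,[lp(-225,y,50,t) for y in ys]).round().astype(int); print(t,round(g[q[:,1],q[:,0]].mean()),end='; ')
for n,refa in(('green',(344,248)),('yellow',(326,280)),('white',(274,268)),('drink_bottle',(374,346)),('lime_jar',(223,343)),('brown_jar',(300,349))):
    L=spotter.regions_of(n+('_tumbler_center' if n in('green','yellow','white') else ''),a); print(n,refa,[np.round(x['position']) for x in L[:2]])
E
python3 chk.py
```

```text
17.2 [545.   325.17 311.84] [-2.76 -0.17 -4.45] 9.42151836048812 [-0. -0. -0. -0. -0.  0.]
lid est 45.45849192473275
lid est by tool 45.11350224691384
tumbler [ 447.7 -108.3] 0.18188748396554885
tumbler [ 450.86 -105.6 ] 0.21939634280678563
35 96; 39 49; 42 14; 44 16; 45 15; 46 15; 48 16; 51 34; 55 60; green (344, 248) [array([347., 247.]), array([311., 210.])]
yellow (326, 280) [array([326., 278.])]
white (274, 268) [array([276., 270.])]
drink_bottle (374, 346) [array([374., 347.])]
lime_jar (223, 343) [array([223., 347.]), array([308., 291.])]
brown_jar (300, 349) [array([297., 348.]), array([297., 235.])]
```

All the numbers agree: the lid is at about 45°, the bar shows dark between 42° and 48°, and nothing else has moved. Handing in.

```bash
python3 -c "
from plant import workorder
print(workorder.job_done())"
```

```text
the job is handed in; nothing more can be done
None
```

I handed the job in at about 17 s of the 64 s allowed, with the tumbler on its peg and the gripper still holding the lid open at about 45°. The hand-in reported no verdict, so these are my own last checks.

- **Tumbler:** I gripped it by its closed end and turned it upside down. I lowered it over the empty peg until I felt 6–10 N at the rack's base, then released it. After release the picture showed it upright on the rack. The camera fits put its axis about 2–6 mm from the estimated peg. The scene camera's fits were at the high end and looser, and one free-tilt fit gave a tilt that the picture did not support.
- **Lid:** The arm was at rest with the lid at 45.1–45.5° from the arm's own geometry. In the scene image the bar showed where it should be for about 42–48°. The wrist carried about 5 N. The finger width read 9.4–9.8 mm on the 12 mm bar, which I could not explain, but the bar followed the fingers all the way up.
- **Other things:** The other three tumblers, the bottle and both jars were detected within about 4 pixels of their starting positions. I had reached the picture limit by then, so the final scene was checked only by numbers.

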